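# Reset the standing desk's control unit

### The arm

A 6-joint arm with a two-finger parallel gripper is mounted at the origin on the work surface. World frame = base frame: x ahead of the robot, y to its left, z up, the work surface at z = 0. Lengths are in m, angles in rad, forces in N, time in s.
With the tool pointing down it reaches from about 0.25 to 0.775 m from the base axis. Payload 4 kg.
Tool frame: the origin (TCP) lies midway between the tips of the shut fingers; the grasp point (between the pads) lies env.grip_depth behind it (env.grip_depth is the distance from the TCP to the grasp point, in m); z points along the fingers, y is the line along which they close (so a half turn about z gives the same grasp; the last joint's range is limited). The gripper opens to 85 mm and grips with 20 to 120 N. Pads are 22 mm wide; open, the fingers measure 114 mm over their backs; the gripper's body (76 mm by 85 mm) begins 54 mm behind the grasp point. The pads swing forward as they close: fully open they stand 13 mm farther back than shut.
Start: joints at [1.214, 0.087, 1.371, -0, 1.684, -0.103], TCP at [0.138, 0.532, 0.2] pointing down, gripper open.
Joint ranges: [-3.1, 3.1], [-0.76, 2.03], [0.27, 2.55], [-1.08, 4.22], [0.17, 2.65], [-2.57, 2.57]. Speed limits (rad/s): [2.79, 2.79, 3.14, 3.14, 3.14, 3.14].

### API

Orientations are given as a rotation vector (axis times angle).
In Python, from station import env gives the robot as it stands. The module is installed in compiled form; this text tells all that it offers.
- The arm moves only by the tool step_arm, never from a script. Its argument "series" is a list of rows, each a list of 3 entries, a list of its own where there are three numbers: the turn, a rotation vector about the tool's x, y, z in degrees, then the shift along the tool's x, y, z in cm, then the finger opening in cm, from 0 to 8.54. A call has 1 to 5 rows; each row is the pose to reach, as a shift and turn from the pose commanded when the call began, along the tool's axes at that moment; what a row does not reach only later rows make up. A row lasts 1/12 s, in which the tool goes at most 41.7 mm and 7.16 degrees, less where a joint would pass 70% of its speed; a pose out of reach is approached as far as the arm can. A call with a gripper value outside its range is refused whole. The fingers move at their own pace and stop on an object; "force" is the grip in N (left out, the last holds). Time passes only in rows, so rows that repeat a pose let the fingers close. It gives the time, the measured TCP pose, the force, the opening and the grip force at its end, in the units of the state.
- env.observe(): the state, without advancing time (a new reading comes with each control period).
- env.grab_frame(name): name is "scene" or "top"; returns a dict with "frame" (480x640x3 uint8, blue, green, red), "camera_matrix" (3x3 intrinsics, pixels), "rvec" (rotation vector, rad) and "tvec" (3), from world to camera coordinates, as OpenCV has them. Camera axes: x right, y down, z forward; pixel columns grow to the right and rows downward; lengths in m; the calibration is good to about 2 mm. A picture is of the moment at which its call begins. There is no depth.
- env.close_job(): hands the job in; it is judged then, once.
Trained networks look in the newest picture that a camera, given by its name, has taken for a name from the list of things; names that differ only in an ending like _2 or _b are one class to them, and where a whole thing is asked for, a point or a joint stands for the part that bears it (a point fixed in the world has none). Each returns a list of dicts, best first, with "conf" (0 to 1); they miss things now and then, are a little off and sometimes report something else, mostly with a low value. They report only what shows in the picture. A call takes as long as a camera call. They do not tell look-alikes from the thing itself.
- env.recognise(query, camera): "extent" ([left, top, right, bottom] in pixels, round what is visible of it).
- env.masks_of(query, camera): "mask" (480x640 bool, what is visible of it) and "extent" ([left, top, right, bottom] in pixels, round what is visible of it).
- env.spot_point(query, camera): "pixel" ([column, row] in pixels: a listed point, or the origin of a listed thing).
The state is a dict: "t": time; "q": joint angles; "joint_vel": joint speeds; "joint_torque": joint torques, N m; "tool_pos": TCP position; "eef_rot": TCP orientation; "wrist_force": force on the tool from outside, world axes, zero at the start; "torque": the same for the moment, N m; "finger_gap": finger opening in m; "grasp_force": force on a finger pad.
Only numpy, scipy, OpenCV 4.12 (cv2) and the standard library are available. Lean on these libraries where they do the work, as an engineer would, in place of code of your own. Each camera call takes 0.05 s, during which the arm holds its last target. There are 200 camera calls.

### The job

Unlock and reset the height-adjustable desk from its control unit: with a fingertip, push the lock tab all the way to the other end of its slot. Then press the two big round keys down together, one fingertip on each and never one key alone, hold both fully down for three seconds, and let both come up again. Do not press the three small memory keys, do not pick anything up, and leave the other things on the desk where they stand.

Things in the scene. Friction and masses are not known exactly. Their poses are not given: they have to be found in the camera images.
- unit: the desk's control unit, a flat grey box fixed to the desk, 120 mm (its x) by 150 mm (its y), its flat top 30 mm above the desk. Origin at the centre of its underside; its z is up; its x points away from the user's side. Sits at a different place and yaw each time (yaw up to 0.5 rad either way). In its frame, mm: big keys at (12, +30) and (12, -30), three small memory keys in a row at x = 45, y = +30, 0, -30, slot of the lock tab along y at x = -40
- key_left_top (a point): centre of the top face of the big round key on the unit's +y side: white, 26 mm across, its top 44 mm above the desk when up. The two big keys are 60 mm apart, centre to centre, at the same height, with nothing standing between them
- key_right_top (a point): the same for the big round key on the unit's -y side
- key_left (a joint): how far the left big key is pressed down, m: 0 up, 0.006 fully down against its stop; counts as down above 0.004 and as up below 0.001. Spring return: starts to move at 1.2 N, about 4 N to hold fully down (8 N for both keys)
- key_right (a joint): the same for the right big key
- lock_top (a point): centre of the top of the lock tab, a small white block 16 mm (unit x) by 10 mm (unit y) standing 18 mm out of the unit's top, its top 48.5 mm above the desk. It slides along the unit's y at unit x = -40, from y = -20 (locked) to y = +20 (unlocked), and moves with the tab
- lock (a joint): position of the lock tab along the unit's +y, m: 0 locked end, 0.040 unlocked end (stop). Starts between 0 and 0.006. Counts as unlocked above 0.035. Stays where it is left; slides with about 1.5 N
- memory0 (a joint): how far the small memory key at unit y = +30 mm is pressed, m (0 up, 0.004 down). 12 mm across, top 36 mm above the desk. Must not be pressed
- memory1 (a joint): the same for the middle memory key, at unit y = 0
- memory2 (a joint): the same for the memory key at unit y = -30 mm
- cup: empty dark purple plastic cup, loose, 74 mm across the rim, 95 mm tall; origin at the centre of its underside. Leave it alone
- stapler: black stapler, loose, 135 mm long (its x), 34 mm wide, 55 mm tall; origin at the centre of its underside. Leave it alone
- sanitiser: small clear bottle with a white cap, loose, 44 mm across, 120 mm tall; origin at the centre of its underside. Leave it alone
- notes: block of yellow sticky notes, loose, 76 x 76 x 18 mm; origin at the centre of its underside. Leave it alone
Things that resemble listed ones, but are neither listed nor needed, are in the scene too. Of the things like the unit, leave any that is brown or purple; of the rest the larger one is meant.

How it is judged:
On the way, in this order (a step that is already met when the one before it is completed fails the run):
1. the lock tab has been pushed to the unlocked end (value of joint lock above 0.035 m and value of joint each of key_left, key_right below 0.001 m), for 0.2 s.
2. both big keys are held down together by the fingers (for 2.7 s without a break) (value of joint lock above 0.035 m and value of joint each of key_left, key_right above 0.004 m and contact force between the fingers and key_left above 0.3 N and contact force between the fingers and key_right above 0.3 N), for 2.7 s.
3. both big keys have come up again (value of joint each of key_left, key_right below 0.001 m), for 0.2 s.
At the end, for the whole second after the job is handed in: the lock tab is at the unlocked end (above 35 of 40 mm), both big keys have been held down together (both beyond 4 of 6 mm for 2.7 s without a break) and are up again (below 1 mm), no memory key is pressed, and cup, stapler, bottle and notes stand within 15 mm of where they were (all of step 3 and value of joint lock above 0.035 m and value of joint each of memory0, memory1, memory2 below 0.001 m and distance of each of cup, stapler, sanitiser, notes from where it was at the start of the episode below 0.015 m and linear speed of each of cup, stapler, sanitiser, notes below 0.02 m/s); the robot touches nothing.
It fails at once if one big key is pressed down (beyond 4 mm) while the other is still up (below 1 mm) ((value of joint key_left above 0.004 m and value of joint key_right below 0.001 m) or (value of joint key_right above 0.004 m and value of joint key_left below 0.001 m)).
It fails at once if a big key is pressed down while the unit is still locked (value of joint any of key_left, key_right above 0.004 m and value of joint lock below 0.03 m).
It fails at once if a memory key is pressed (beyond 2 mm) (value of joint any of memory0, memory1, memory2 above 0.002 m).
It fails at once if a bystander is moved by more than 15 mm or lifted by more than 10 mm (distance of any of cup, stapler, sanitiser, notes from where it was at the start of the episode above 0.015 m or height (world z) of any of cup, stapler, sanitiser, notes above 0.01 m).
It also fails if it takes over 51 s, if anything falls off the work surface, if the arm or the gripper's body presses on something with over 40 N, if the wrist force passes 120 N, or if a joint passes its speed limit or range.

## Working session

There is one attempt and no reset: what is moved stays moved. The work goes in short steps, Python scripts to look and compute and a tool call to move; the robot and the scene stay as the last step left them, time stands still between calls to the robot, and variables do not carry over. Pictures are saved under pics/ and viewed, at most 10 in all, crops included, and the job is handed in when it is done.

Besides the shell and the picture viewer there is one more tool, called after "Request:" as name(argument=value, ...) on one line, values as JSON. step_arm: Moves the arm, as the interface text tells. Its arguments: {"type":"object","properties":{"series":{"type":"array","items":{"type":"array"}},"force":{"type":"number"}},"required":["series"]}

```bash
mkdir -p pics
cat > h.py <<'E'
import numpy as np, cv2
from station import env
def ray(f,px,z):
    R,_=cv2.Rodrigues(np.array(f["rvec"],float));t=np.array(f["tvec"],float).ravel()
    d=R.T@np.linalg.inv(np.array(f["camera_matrix"]))@np.array([px[0],px[1],1.]);c=-R.T@t
    return c+d*(z-c[2])/d[2]
def proj(f,p):
    return cv2.projectPoints(np.array(p,float).reshape(-1,3),np.array(f["rvec"],float),np.array(f["tvec"],float),np.array(f["camera_matrix"],float),None)[0].reshape(-1,2)
E
python3 - <<'E'
from h import *
for n in("scene","top"):
    f=env.grab_frame(n);cv2.imwrite(f"pics/{n}0.png",f["frame"])
    for q,z in(("unit",0),("key_left_top",.044),("key_right_top",.044),("lock_top",.0485),("cup",0),("stapler",0),("sanitiser",0),("notes",0)):
        for d in env.spot_point(q,n): print(n,q,round(d["conf"],2),np.round(d["pixel"]),np.round(ray(f,d["pixel"],z),3))
print(env.observe(),env.grip_depth)
E
```

```text
scene unit 0.7 [355. 414.] [0.799 0.003 0.   ]
scene unit 0.57 [288. 266.] [0.535 0.024 0.   ]
scene unit 0.57 [171. 413.] [ 0.688 -0.221  0.   ]
scene unit 0.56 [267. 184.] [0.346 0.07  0.   ]
scene unit 0.41 [186. 265.] [ 0.46  -0.124  0.   ]
scene key_left_top 0.76 [191. 404.] [ 0.708 -0.193  0.044]
scene key_left_top 0.73 [308. 251.] [0.551 0.054 0.044]
scene key_left_top 0.61 [276. 174.] [0.371 0.079 0.044]
scene key_left_top 0.58 [374. 410.] [0.819 0.016 0.044]
scene key_right_top 0.75 [143. 412.] [ 0.691 -0.25   0.044]
scene key_right_top 0.74 [274. 256.] [0.536 0.002 0.044]
scene key_right_top 0.55 [255. 181.] [0.373 0.038 0.044]
scene lock_top 0.57 [252. 160.] [0.326 0.052 0.048]
scene lock_top 0.52 [148. 369.] [ 0.638 -0.228  0.048]
scene lock_top 0.5 [344. 380.] [0.768 0.001 0.048]
scene lock_top 0.44 [274. 229.] [0.49  0.023 0.048]
scene cup 0.56 [404. 272.] [0.629 0.191 0.   ]
scene stapler 0.96 [187. 264.] [ 0.458 -0.122  0.   ]
scene sanitiser 0.74 [272. 355.] [ 0.67  -0.063  0.   ]
scene sanitiser 0.54 [270. 255.] [0.502 0.008 0.   ]
scene notes 0.93 [384. 206.] [0.49
[... 982 characters left out ...]
 [0.49 0.24 0.  ]
{'t': 0.9, 'q': array([ 1.21388015e+00,  8.71846521e-02,  1.37067177e+00,  2.31012767e-06,
        1.68359504e+00, -1.03096777e-01]), 'joint_vel': array([-0.00050744, -0.00339313, -0.00092874,  0.00196108,  0.00067802,
        0.00048577]), 'joint_torque': array([ 1.34971495e-03, -3.51703155e+01, -3.13473451e+01,  5.08956009e-05,
       -1.55042480e-04, -5.68629090e-06]), 'tool_pos': array([0.1381195 , 0.53240721, 0.20006362]), 'eef_rot': array([3.97625005e-01, 3.11629756e+00, 2.16763573e-04]), 'wrist_force': array([ 0.02199991, -0.31710897,  0.55275992]), 'torque': array([-0.02486156,  0.01643284, -0.0503903 ]), 'grasp_force': 0.0, 'finger_gap': 0.08513882018483679} 0.0187
```

View pics/top0.png

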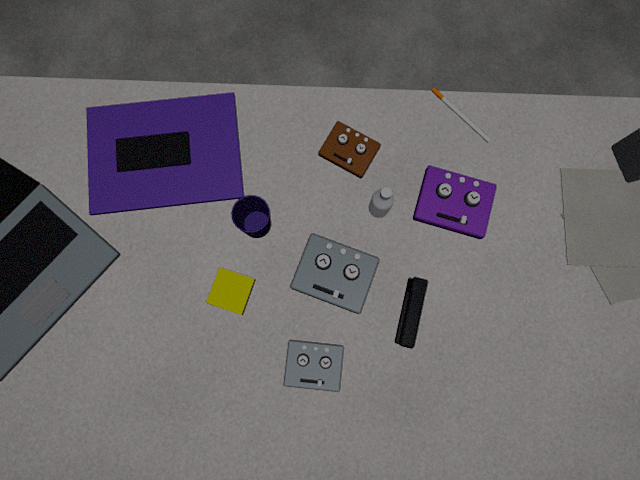

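View pics/scene0.png

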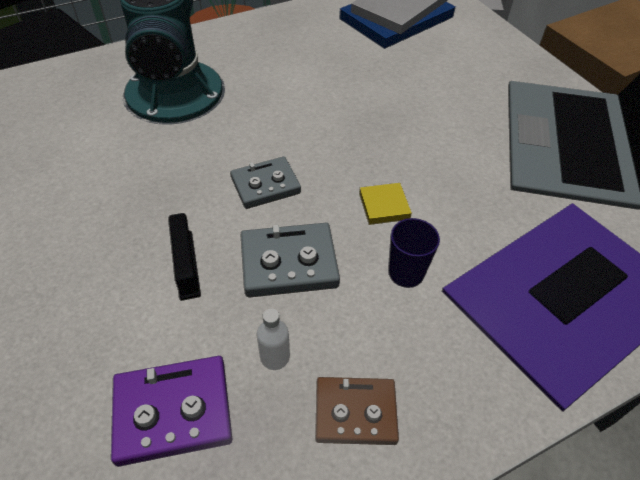

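The views show four units, given by their top-view pixels:
- **Larger grey (335,272):** 288,258 in the scene view. It fits the description, being neither brown nor purple and the larger of the two greys.
- **Small grey (314,365).**
- **Purple (455,202).**
- **Brown (350,149).**

The cup is at (252,216), the notes at (231,291), the stapler at (411,312) and the bottle at (381,203).

```bash
cat > fit.py <<'E'
from h import *
from scipy.optimize import least_squares
def run(tag):
    obs=[]
    vis=[]
    # features: model pt, search order
    M={"L":(.012,.03,.044),"R":(.012,-.03,.044),"m0":(.045,.03,.036),"m1":(.045,0,.036),"m2":(.045,-.03,.036)}
    def W(p,m):
        c,s=np.cos(p[2]),np.sin(p[2]);return np.array([p[0]+c*m[0]-s*m[1],p[1]+s*m[0]+c*m[1],m[2]])
    p=np.array([.529,.037,-.3]);F={}
    for n in("scene","top"):
        f=env.grab_frame(n);F[n]=f
        k=4;g=cv2.cvtColor(f["frame"],cv2.COLOR_BGR2GRAY);g=cv2.GaussianBlur(g,(3,3),0)
        ms=[d for d in env.masks_of("unit",n)]
        tgt=proj(f,W(p,(0,0,.03)))[0]
        best=min(ms,key=lambda d:np.hypot((d["extent"][0]+d["extent"][2])/2-tgt[0],(d["extent"][1]+d["extent"][3])/2-tgt[1]))
        print(n,best["conf"],np.round(best["extent"]),best["mask"].sum())
        m=best["mask"].astype(np.uint8);m=cv2.morphologyEx(m,cv2.MORPH_CLOSE,np.ones((9,9)));mi=cv2.erode(m,np.ones((5,5)))
        med=np.median(g[mi>0]);b=((g>med+30)&(mi>0)).astype(np.uint8)
        N,_,st,ce=cv2.connectedComponentsWithStats(b)
        for i in range(1,N):
            if st[i,4]>6: print(n,st[i,4],np.round(ce[i],1),np.round(ray(f,ce[i],.044),3))
        r=cv2.minAreaRect(cv2.findContours(m,0,1)[0][0]);print(r)
        x,y=int(tgt[0]),int(tgt[1]);vis.append(cv2.resize(f["frame"][y-60:y+60,x-60:x+60],(400,400),interpolation=cv2.INTER_CUBIC)); print(x,y)
    cv2.imwrite(f"pics/{tag}.png",np.hstack(vis))
run("crop1")
E
python3 fit.py
```

```text
scene 0.86 [239. 223. 341. 296.] 6227
scene 17 [276.  229.6] [0.489 0.026 0.044]
scene 119 [307.8 251.9] [0.553 0.052 0.044]
scene 119 [269.9 255.6] [ 0.533 -0.004  0.044]
scene 32 [310.3 271.7] [0.589 0.039 0.044]
scene 34 [291.1 273.6] [0.579 0.011 0.044]
scene 32 [271.8 275.6] [ 0.569 -0.017  0.044]
((288.87310791015625, 258.71246337890625), (68.35582733154297, 96.17810821533203), 83.54118347167969)
292 249
top 0.63 [290. 233. 380. 317.] 4681
top 11 [328.6 245.5] [0.582 0.044 0.044]
top 12 [342.7 250.8] [0.573 0.016 0.044]
top 10 [356.8 256. ] [ 0.563 -0.012  0.044]
top 30 [323.8 258.3] [0.557 0.052 0.044]
top 19 [321.3 263.6] [0.546 0.057 0.044]
top 18 [352.6 267.7] [ 0.54  -0.005  0.044]
top 33 [350.4 273.7] [ 0.528 -0.     0.044]
top 17 [335.6 293.4] [0.489 0.028 0.044]
((335.2188415527344, 273.0140686035156), (77.02444458007812, 63.3218994140625), 20.772254943847656)
331 273
```

View pics/crop1.png

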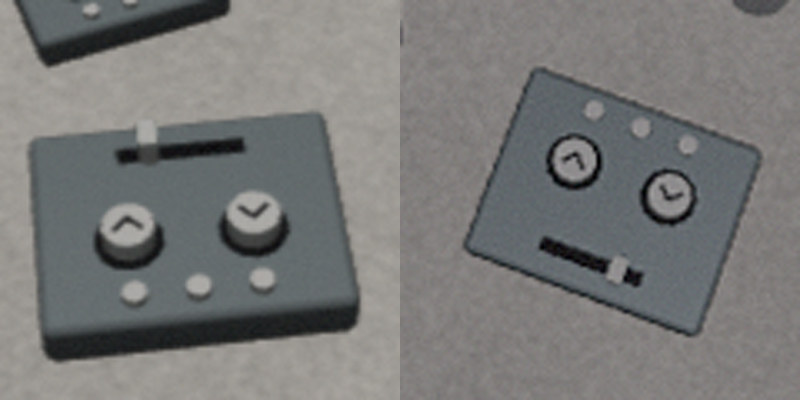

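The crop confirms it: the larger grey unit has two big keys, at (323.5,261) and (351.5,271.5) in the top view. Its memory keys are on the far side, and the lock tab is at (336,294), near its −y end. Next I fit the pose.

```bash
cat > fit2.py <<'E'
from h import *
from scipy.optimize import least_squares
F={n:env.grab_frame(n) for n in("scene","top")}
M=np.array([(.012,.03,.044),(.012,-.03,.044),(.045,.03,.036),(.045,0,.036),(.045,-.03,.036)])
O={"scene":[(307.7,252),(269.9,256),(310.3,271.7),(291.1,273.6),(271.8,275.6)],
"top":[(323.2,261.2),(351.5,271.7),(328.6,245.5),(342.7,250.8),(356.8,256)]}
T={"scene":(276,229.2),"top":(336,293.6)}
def W(p,m):
    c,s=np.cos(p[2]),np.sin(p[2]);m=np.atleast_2d(m);return np.c_[p[0]+c*m[:,0]-s*m[:,1],p[1]+s*m[:,0]+c*m[:,1],m[:,2]]
def res(p,ns):
    return np.concatenate([(proj(F[n],W(p,M))-O[n]).ravel() for n in ns]+[(proj(F[n],W(p,[(-.04,-.02+p[3],.0465)]))-T[n]).ravel() for n in ns])
for ns in(["scene"],["top"],["scene","top"]):
    r=least_squares(res,[.53,.037,-.3,.003],args=(ns,),x_scale=[.01,.01,.1,.01]);p=r.x
    print(ns,np.round(p,4),"rms",np.sqrt(np.mean(r.fun**2)).round(2))
for nm,m in dict(L=M[0],R=M[1],mid=(.012,0,.044),lock=(-.04,-.02+p[3],.0485),pre=(-.04,-.05,.0485),end=(-.04,.02,.0485)).items(): print(nm,np.round(W(p,m)[0],4))
R=cv2.Rodrigues(env.observe()["eef_rot"])[0];print(R.round(3))
E
python3 fit2.py
```

```text
['scene'] [ 0.5318  0.0276 -0.3278  0.0047] rms 0.24
['top'] [ 0.5308  0.0294 -0.3203  0.0041] rms 0.27
['scene', 'top'] [ 0.5312  0.0284 -0.3245  0.0045] rms 0.47
L [0.5522 0.053  0.044 ]
R [ 0.5331 -0.0039  0.044 ]
mid [0.5426 0.0245 0.044 ]
lock [0.4884 0.0264 0.0485]
pre [ 0.4774 -0.0063  0.0485]
end [0.4997 0.0601 0.0485]
[[-0.968  0.251  0.   ]
 [ 0.251  0.968  0.   ]
 [-0.     0.    -1.   ]]
```

Request:
step_arm(series=[[[0, 0, 4.05], [-46.4, -43.6, 0], 0], [[0, 0, 4.05], [-46.4, -43.6, 0], 0], [[0, 0, 4.05], [-46.4, -43.6, 0], 0], [[0, 0, 4.05], [-46.4, -43.6, 0], 0], [[0, 0, 4.05], [-46.4, -43.6, 0], 0]], force=20)

```text
t: 1.62
tool_pos: [0.2497, 0.3546, 0.2001]
eef_rot: [0.506, 3.1, 0.001]
wrist_force: [1.0, -0.2, -0.0]
finger_gap: 0.0254
grasp_force: 0.0
```

```bash
cat > go.py <<'E'
import sys
from h import *
P=np.array([.5312,.0284,-.3245])
# usage: go.py ux uy z (m): needed turn(deg) and shift(cm) in tool frame
u=[float(a) for a in sys.argv[1:4]]
o=env.observe();R=cv2.Rodrigues(o["eef_rot"])[0]
c,s=np.cos(P[2]),np.sin(P[2]);U=np.array([[c,-s,0],[s,c,0],[0,0,1]])
T=np.array([P[0],P[1],0])+U@np.array(u)
G=U@np.diag([-1,1,-1])
print("t",o["t"].__round__(2),"turn",np.rad2deg(cv2.Rodrigues(R.T@G)[0].ravel()).round(2),"shift cm",(R.T@(T-o["tool_pos"])*100).round(2),"unitpos mm",(U.T@(o["tool_pos"]-[P[0],P[1],0])*1000).round(1),"F",o["wrist_force"].round(2),"gap",round(o["finger_gap"],4))
E
python3 go.py -.04 -.05 .2
```

```text
t 1.62 turn [0.03 0.02 0.06] shift cm [-3.305e+01 -2.698e+01  1.000e-02] unitpos mm [-370.8  219.4  200.1] F [ 0.99 -0.2  -0.01] gap 0.0254
```

Request:
step_arm(series=[[[0, 0, 0], [-33, -27, 0], 0], [[0, 0, 0], [-33, -27, 0], 0], [[0, 0, 0], [-33, -27, 0], 0], [[0, 0, 0], [-33, -27, 0], 0], [[0, 0, 0], [-33, -27, 0], 0]])

```text
t: 2.03
tool_pos: [0.3606, 0.1779, 0.2004]
eef_rot: [0.507, 3.099, 0.001]
wrist_force: [0.8, 0.2, 0.5]
finger_gap: 0.0001
grasp_force: 0.0
```

```bash
python3 go.py -.04 -.05 .1
```

```text
t 2.03 turn [0.06 0.06 0.02] shift cm [-16.92 -13.75  10.05] unitpos mm [-209.4   87.3  200.4] F [0.8  0.21 0.48] gap 0.0001
```

Request:
step_arm(series=[[[0, 0, 0], [-17, -13.8, 0], 0], [[0, 0, 0], [-17, -13.8, 0], 0], [[0, 0, 0], [-17, -13.8, 0], 0], [[0, 0, 0], [-17, -13.8, 0], 0], [[0, 0, 0], [-17, -13.8, 0], 0]])

```text
t: 2.45
tool_pos: [0.4722, 0.0016, 0.2003]
eef_rot: [0.508, 3.099, 0.001]
wrist_force: [-0.2, 0.6, 0.5]
finger_gap: -0.0001
grasp_force: 0.0
```

Request:
step_arm(series=[[[0, 0, 0], [0, 0, 4], 0], [[0, 0, 0], [0, 0, 8], 0], [[0, 0, 0], [0, 0, 10], 0], [[0, 0, 0], [0, 0, 10], 0], [[0, 0, 0], [0, 0, 10], 0]])

```text
t: 2.87
tool_pos: [0.4707, 0.0037, 0.0992]
eef_rot: [-0.507, -3.098, 0.0]
wrist_force: [0.4, -0.2, 0.6]
finger_gap: -0.0001
grasp_force: 0.0
```

```bash
python3 go.py -.04 -.05 .037
```

```text
t 2.87 turn [-0.03 -0.15 -0.01] shift cm [-0.97 -0.73  6.22] unitpos mm [-49.5 -42.7  99.2] F [ 0.4  -0.25  0.61] gap -0.0001
```

Request:
step_arm(series=[[[0, 0, 0], [-1, -0.7, 0], 0], [[0, 0, 0], [-1, -0.7, 2], 0], [[0, 0, 0], [-1, -0.7, 4], 0], [[0, 0, 0], [-1, -0.7, 5.5], 0], [[0, 0, 0], [-1, -0.7, 6.2], 0]])

```text
t: 3.28
tool_pos: [0.48, -0.0066, 0.0388]
eef_rot: [0.507, 3.098, -0.0]
wrist_force: [0.1, 0.3, 0.2]
finger_gap: 0.0002
grasp_force: 0.0
```

Request:
step_arm(series=[[[0, 0, 0], [0, 0, 0], 0], [[0, 0, 0], [0, 0, 0], 0], [[0, 0, 0], [0, 0, 0], 0]])

```text
t: 3.53
tool_pos: [0.4805, -0.0064, 0.0402]
eef_rot: [0.507, 3.096, 0.0]
wrist_force: [0.2, -0.3, -0.2]
finger_gap: 0.0001
grasp_force: 0.0
```

```bash
python3 - <<'E'
from h import *
v=[]
for n in("scene","top"):
    f=env.grab_frame(n);x,y=map(int,proj(f,(.50,.01,.05))[0]);v.append(cv2.resize(f["frame"][y-60:y+60,x-60:x+60],(400,400),interpolation=cv2.INTER_CUBIC))
cv2.imwrite("pics/pre.png",np.hstack(v))
E
python3 go.py -.04 .003 .037
```

```text
t 3.63 turn [0.04 0.19 0.01] shift cm [0.26 5.21 0.28] unitpos mm [-37.4 -49.1  39.8] F [-0.53  0.3  -0.73] gap 0.0002
```

View pics/pre.png

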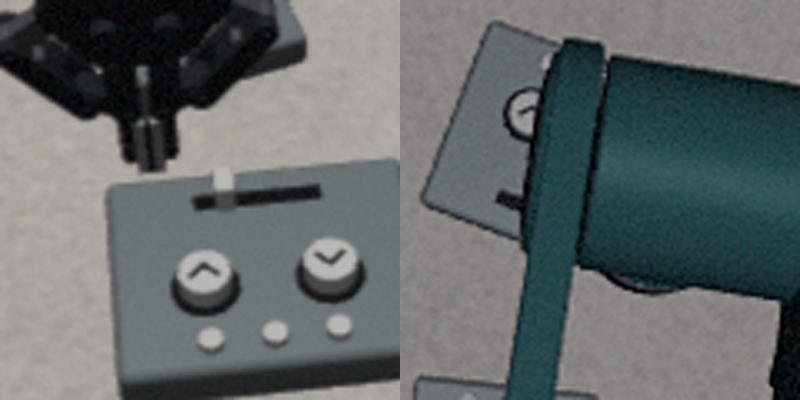

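Request:
step_arm(series=[[[0, 0, 0], [0.2, 0, 0.3], 0], [[0, 0, 0], [0.2, 1, 0.3], 0], [[0, 0, 0], [0.2, 2, 0.3], 0], [[0, 0, 0], [0.2, 3, 0.3], 0], [[0, 0, 0], [0.2, 4, 0.3], 0]])

```text
t: 4.05
tool_pos: [0.49, 0.0338, 0.0351]
eef_rot: [0.507, 3.1, 0.001]
wrist_force: [0.5, 0.3, 0.4]
finger_gap: 0.0
grasp_force: 0.0
```

Request:
step_arm(series=[[[0, 0, 0], [0, 0.3, 0], 0], [[0, 0, 0], [0, 0.6, 0], 0], [[0, 0, 0], [0, 0.6, 0], 0]])

```text
t: 4.3
tool_pos: [0.4916, 0.0389, 0.0349]
eef_rot: [-0.505, -3.101, -0.0]
wrist_force: [-0.4, -0.5, 0.2]
finger_gap: -0.0002
grasp_force: 0.0
```

```bash
python3 go.py -.04 .003 .037
cat > look.py <<'E'
import sys
from h import *
f=env.grab_frame("scene");x,y=map(int,proj(f,(.51,.03,.05))[0])
cv2.imwrite(f"pics/{sys.argv[1]}.png",cv2.resize(f["frame"][y-60:y+60,x-60:x+60],(500,500),interpolation=cv2.INTER_CUBIC))
E
python3 look.py push1
```

```text
t 4.3 turn [ 0.   -0.01  0.07] shift cm [-0.09  0.57 -0.21] unitpos mm [-40.9  -2.7  34.9] F [-0.36 -0.47  0.22] gap -0.0002
```

View pics/push1.png

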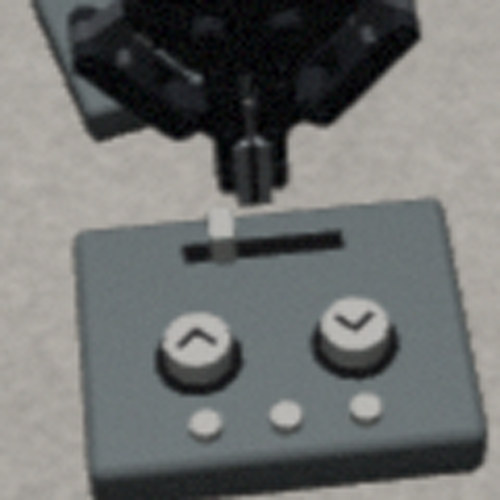

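Run:
```python
from h import *
f=env.grab_frame("scene");x,y=map(int,proj(f,(.51,.03,.05))[0])
o=env.observe()
def c(p): return ((proj(f,p)[0]-[x-60,y-60])*500/120).round()
print(o["tool_pos"],o["q"].round(3));print("tcp",c(o["tool_pos"]),"lower z=.03",c([*o["tool_pos"][:2],.03]))
P=np.array([.5312,.0284,-.3245]);cc,s=np.cos(P[2]),np.sin(P[2]);U=np.array([[cc,-s,0],[s,cc,0],[0,0,1]])
for m in((-.04,-.02,.03),(-.04,.02,.03),(-.04,-.0155,.0485),(-.06,-.075,.03),(-.06,.075,.03),(.06,.075,.03),(.06,-.075,.03)):print(m,c(U@np.array(m)+[P[0],P[1],0]))
```

```text
[0.4914147  0.03815949 0.03490932] [-0.037  0.056  1.74  -0.     1.346 -1.284]
tcp [252. 236.] lower z=.03 [253. 243.]
(-0.04, -0.02, 0.03) [211. 249.]
(-0.04, 0.02, 0.03) [312. 239.]
(-0.04, -0.0155, 0.0485) [221. 218.]
(-0.06, -0.075, 0.03) [ 69. 225.]
(-0.06, 0.075, 0.03) [440. 187.]
(0.06, 0.075, 0.03) [490. 430.]
(0.06, -0.075, 0.03) [ 87. 475.]
```

The fingers missed the tab. Their tip shows at crop (253,203), but the reported TCP projects to (252,236), so the tips look about 20 mm higher or farther back than reported. The tab at (221,218) hasn't moved. I'll feel for the unit's top to tell which it is.

Request:
step_arm(series=[[[0, 0, 0], [0, 0, 0.2], 0], [[0, 0, 0], [0, 0, 0.4], 0], [[0, 0, 0], [0, 0, 0.6], 0], [[0, 0, 0], [0, 0, 0.8], 0], [[0, 0, 0], [0, 0, 0.8], 0]])

```text
t: 4.82
tool_pos: [0.4909, 0.038, 0.0263]
eef_rot: [-0.508, -3.099, 0.0]
wrist_force: [0.1, -0.2, -0.3]
finger_gap: 0.0002
grasp_force: 0.0
```

Request:
step_arm(series=[[[0, 0, 0], [0, 0, -1], 0], [[0, 0, 0], [0, -1.5, -1], 0], [[0, 0, 0], [0, -3, -1], 0], [[0, 0, 0], [0, -4.7, -1], 0], [[0, 0, 0], [0, -4.7, -1], 0]])

```text
t: 5.23
tool_pos: [0.4763, -0.0084, 0.038]
eef_rot: [0.511, 3.099, -0.002]
wrist_force: [1.0, 0.6, 0.2]
finger_gap: 0.0002
grasp_force: 0.0
```

Request:
step_arm(series=[[[0, 0, 0], [0, 0, 0.6], 0], [[0, 0, 0], [0, 0, 1.2], 0], [[0, 0, 0], [0, 0, 1.6], 0], [[0, 0, 0], [0, 0, 2.0], 0], [[0, 0, 0], [0, 0, 2.0], 0]])

```text
t: 5.65
tool_pos: [0.4755, -0.0057, 0.0155]
eef_rot: [-0.506, -3.098, -0.0]
wrist_force: [0.1, -0.4, -0.3]
finger_gap: 0.0001
grasp_force: 0.0
```

```bash
python3 go.py -.04 -.05 .015
```

```text
t 5.65 turn [-0.02 -0.16  0.04] shift cm [-0.19  0.01  0.05] unitpos mm [-41.9 -50.1  15.5] F [ 0.06 -0.36 -0.26] gap 0.0001
```

Still no contact at a reported 15.5 mm. I'll keep going down in small steps.

Request:
step_arm(series=[[[0, 0, 0], [0, 0, 0.2], 0], [[0, 0, 0], [0, 0, 0.4], 0], [[0, 0, 0], [0, 0, 0.4], 0]])

```text
t: 5.9
tool_pos: [0.4763, -0.0062, 0.0126]
eef_rot: [-0.507, -3.1, -0.0]
wrist_force: [-0.3, -0.3, 0.5]
finger_gap: -0.0001
grasp_force: 0.0
```

```bash
python3 go.py -.04 -.05 .015; python3 look.py low
```

```text
t 5.9 turn [ 0.   -0.04  0.01] shift cm [-0.1   0.03 -0.24] unitpos mm [-41.  -50.3  12.6] F [-0.31 -0.3   0.5 ] gap -0.0001
```

View pics/low.png

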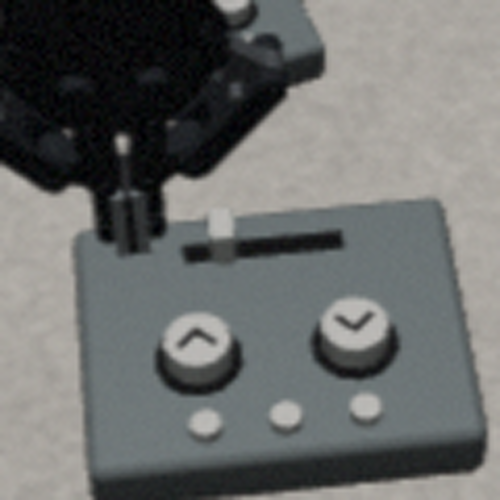

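The tips now show at crop (133,253), lower but still clear of the unit's top. I'll keep feeling down.

Request:
step_arm(series=[[[0, 0, 0], [0, 0, 0.2], 0], [[0, 0, 0], [0, 0, 0.4], 0], [[0, 0, 0], [0, 0, 0.4], 0]])

```text
t: 6.2
tool_pos: [0.4762, -0.0064, 0.0086]
eef_rot: [-0.507, -3.1, -0.0]
wrist_force: [0.1, 0.5, -0.0]
finger_gap: 0.0001
grasp_force: 0.0
```

Request:
step_arm(series=[[[0, 0, 0], [0, 0, 0.2], 0], [[0, 0, 0], [0, 0, 0.2], 0], [[0, 0, 0], [0, 0, 0.2], 0]])

```text
t: 6.45
tool_pos: [0.4764, -0.0064, 0.0069]
eef_rot: [-0.507, -3.1, -0.0]
wrist_force: [0.5, 0.1, 0.4]
finger_gap: -0.0001
grasp_force: 0.0
```

Request:
step_arm(series=[[[0, 0, 0], [0, 0, 0.2], 0], [[0, 0, 0], [0, 0, 0.2], 0], [[0, 0, 0], [0, 0, 0.2], 0]])

```text
t: 6.7
tool_pos: [0.4764, -0.0064, 0.0049]
eef_rot: [-0.507, -3.1, -0.0]
wrist_force: [0.2, 0.9, -0.4]
finger_gap: 0.0001
grasp_force: 0.0
```

Request:
step_arm(series=[[[0, 0, 0], [0, 0, 0.2], 0], [[0, 0, 0], [0, 0, 0.2], 0], [[0, 0, 0], [0, 0, 0.2], 0]])

```text
t: 6.95
tool_pos: [0.4763, -0.0064, 0.0028]
eef_rot: [-0.507, -3.1, -0.0]
wrist_force: [-0.4, -0.8, 0.3]
finger_gap: -0.0001
grasp_force: 0.0
```

```bash
python3 look.py low2
```

```text
(no output)
```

View pics/low2.png

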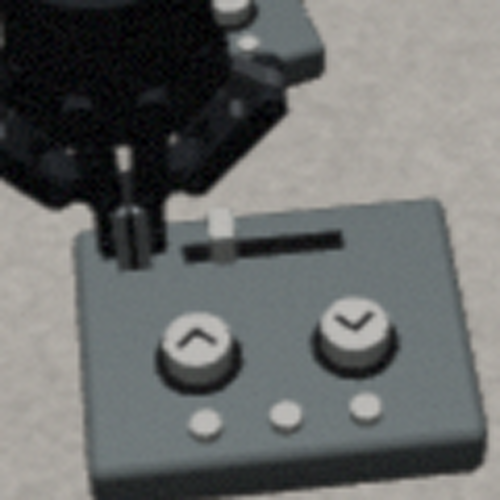

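The tip's front edge is at crop (135,270). That matches fingers about 32 mm shorter than reported, with the tips now about 4 mm above the unit's top at the right x. The tab (221,235) is to their right at the same height, so I push along +y.

Request:
step_arm(series=[[[0, 0, 0], [0, 0.8, 0], 0], [[0, 0, 0], [0, 1.6, 0], 0], [[0, 0, 0], [0, 2.2, 0], 0], [[0, 0, 0], [0, 2.8, 0], 0], [[0, 0, 0], [0, 2.8, 0], 0]])

```text
t: 7.42
tool_pos: [0.4859, 0.0214, 0.0031]
eef_rot: [0.505, 3.1, 0.001]
wrist_force: [0.9, -0.5, 0.5]
finger_gap: 0.0002
grasp_force: 0.0
```

```bash
python3 go.py -.04 0 .003
```

```text
t 7.42 turn [0.04 0.01 0.09] shift cm [-0.07  2.11  0.01] unitpos mm [-40.7 -21.1   3.1] F [ 0.91 -0.49  0.51] gap 0.0002
```

Request:
step_arm(series=[[[0, 0, 0], [0, 0.5, 0], 0], [[0, 0, 0], [0, 1, 0], 0], [[0, 0, 0], [0, 1.5, 0], 0], [[0, 0, 0], [0, 1.7, 0], 0], [[0, 0, 0], [0, 1.7, 0], 0]])

```text
t: 7.83
tool_pos: [0.4911, 0.037, 0.003]
eef_rot: [0.507, 3.1, 0.001]
wrist_force: [0.4, -0.1, -0.2]
finger_gap: -0.0001
grasp_force: 0.0
```

```bash
python3 go.py -.04 0 .003
cat > lock.py <<'E'
from h import *
P=np.array([.5312,.0284,-.3245]);c,s=np.cos(P[2]),np.sin(P[2]);U=np.array([[c,-s,0],[s,c,0],[0,0,1]])
for n in("scene","top"):
    f=env.grab_frame(n)
    for d in env.spot_point("lock_top",n):
        m=(U.T@(ray(f,d["pixel"],.0485)-[P[0],P[1],0]))*1000
        if abs(m[0]+40)<25 and abs(m[1])<60: print(n,"lock",round(d["conf"],2),np.round(d["pixel"]),m.round(1))
E
python3 lock.py; python3 look.py push2
```

```text
t 7.83 turn [ 0.04 -0.    0.03] shift cm [-0.08  0.47 -0.  ] unitpos mm [-40.8  -4.7   3. ] F [ 0.42 -0.08 -0.22] gap -0.0001
scene lock 0.54 [293. 223.] [-45.7  13.2  48.5]
```

View pics/push2.png

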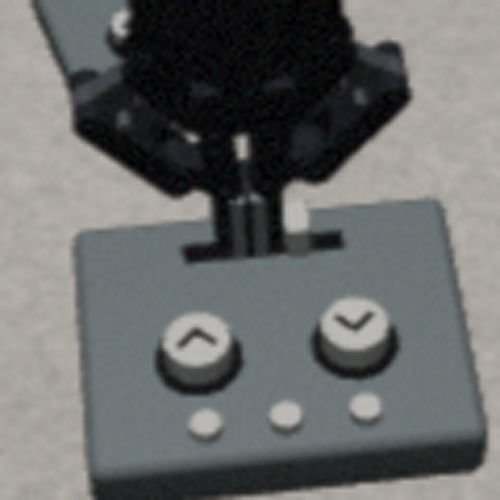

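It works: the tab is now at crop (298,225), about y=+14.5, and has roughly 5 mm to go.

Request:
step_arm(series=[[[0, 0, 0], [0, 0.2, 0], 0], [[0, 0, 0], [0, 0.4, 0], 0], [[0, 0, 0], [0, 0.5, 0], 0], [[0, 0, 0], [0, 0.6, 0], 0], [[0, 0, 0], [0, 0.6, 0], 0]])

```text
t: 8.5
tool_pos: [0.4927, 0.042, 0.003]
eef_rot: [-0.507, -3.1, 0.0]
wrist_force: [-1.5, -1.4, -0.3]
finger_gap: 0.0004
grasp_force: 0.5
```

```bash
python3 go.py -.04 0.003 .003; python3 lock.py
```

```text
t 8.5 turn [-0.   -0.01  0.01] shift cm [-0.08  0.24 -0.  ] unitpos mm [-40.8   0.6   3. ] F [-1.51 -1.38 -0.32] gap 0.0004
scene lock 0.37 [295. 224.] [-43.5  16.5  48.5]
```

Request:
step_arm(series=[[[0, 0, 0], [0, 0.1, 0], 0], [[0, 0, 0], [0, 0.2, 0], 0], [[0, 0, 0], [0, 0.2, 0], 0], [[0, 0, 0], [0, 0.2, 0], 0]])

```text
t: 9.03
tool_pos: [0.4932, 0.0433, 0.003]
eef_rot: [-0.507, -3.1, 0.002]
wrist_force: [-1.2, -3.6, 1.1]
finger_gap: 0.0003
grasp_force: 1.9
```

```bash
python3 go.py -.04 0.003 .003
```

```text
t 9.03 turn [-0.06 -0.01  0.  ] shift cm [-0.08  0.1  -0.  ] unitpos mm [-40.8   2.    3. ] F [-1.16 -3.59  1.13] gap 0.0003
```

Request:
step_arm(series=[[[0, 0, 0], [0, 0.1, 0], 0], [[0, 0, 0], [0, 0.2, 0], 0], [[0, 0, 0], [0, 0.2, 0], 0], [[0, 0, 0], [0, 0.2, 0], 0]])

```text
t: 9.37
tool_pos: [0.4932, 0.0435, 0.003]
eef_rot: [-0.507, -3.099, 0.007]
wrist_force: [-3.5, -7.7, 2.0]
finger_gap: -0.0002
grasp_force: 4.6
```

Request:
step_arm(series=[[[0, 0, 0], [0, -0.8, 0], 0], [[0, 0, 0], [0, -0.8, -3], 0], [[0, 0, 0], [0, -0.8, -7], 5], [[0, 0, 0], [0, -0.8, -10], 5], [[0, 0, 0], [0, -0.8, -10], 5]])

```text
t: 9.78
tool_pos: [0.4968, 0.0387, 0.1112]
eef_rot: [0.504, 3.085, 0.007]
wrist_force: [0.9, 0.3, 1.1]
finger_gap: 0.0354
grasp_force: 0.0
```

```bash
python3 go.py .012 0 .09; python3 lock.py
```

```text
t 9.78 turn [0.38 0.84 0.02] shift cm [-4.76  0.1   2.19] unitpos mm [-35.9  -1.2 111.2] F [0.87 0.26 1.06] gap 0.0354
scene lock 0.58 [295. 227.] [-36.3  15.5  48.5]
```

The finger stalled at 8 N against 1.5 N of sliding friction, so the tab is at its stop. Now I go over the keys with the fingers at 46 mm.

Request:
step_arm(series=[[[0, 0, 0], [-2.4, 0.1, 0], 4.6], [[0, 0, 0], [-4.8, 0.1, 0], 4.6], [[0, 0, 0], [-4.8, 0.1, 0], 4.6], [[0, 0, 0], [-4.8, 0.1, 0], 4.6], [[0, 0, 0], [-4.8, 0.1, 0], 4.6]])

```text
t: 10.4
tool_pos: [0.5359, 0.0241, 0.1012]
eef_rot: [-0.507, -3.096, -0.0]
wrist_force: [0.3, -0.4, 0.2]
finger_gap: 0.0456
grasp_force: 0.0
```

```bash
python3 go.py .012 0 .05
python3 - <<'E'
from h import *
P=np.array([.5312,.0284,-.3245]);c,s=np.cos(P[2]),np.sin(P[2]);U=np.array([[c,-s,0],[s,c,0],[0,0,1]])
f=env.grab_frame("scene");g=cv2.GaussianBlur(cv2.cvtColor(f["frame"],cv2.COLOR_BGR2GRAY),(3,3),0)
x,y=proj(f,U@[-.04,.02,.0465]+[P[0],P[1],0])[0].astype(int);print("expected end px",x,y)
w=g[y-8:y+9,x-14:x+15];N,_,st,ce=cv2.connectedComponentsWithStats((w>np.median(w)+30).astype(np.uint8))
for i in range(1,N):
    if st[i,4]>4:
        q=ce[i]+[x-14,y-8];print(st[i,4],q.round(1),(U.T@(ray(f,q,.0465)-[P[0],P[1],0])*1000).round(1))
E
```

```text
t 10.4 turn [-0.03 -0.23  0.  ] shift cm [-0.64  0.26  5.11] unitpos mm [  5.8  -2.6 101.2] F [ 0.35 -0.43  0.21] gap 0.0456
expected end px 297 226
200 [296.2 221.2] [-50.5  18.8  46.5]
```

Request:
step_arm(series=[[[0, 0, 0], [-0.6, 0.3, 0], 4.6], [[0, 0, 0], [-0.6, 0.3, 2], 4.6], [[0, 0, 0], [-0.6, 0.3, 4], 4.6], [[0, 0, 0], [-0.6, 0.3, 5], 4.6], [[0, 0, 0], [-0.6, 0.3, 5], 4.6]])

```text
t: 10.87
tool_pos: [0.5414, 0.0252, 0.0498]
eef_rot: [-0.506, -3.094, 0.001]
wrist_force: [0.3, -0.0, -0.8]
finger_gap: 0.0456
grasp_force: 0.0
```

Request:
step_arm(series=[[[0, 0, 0], [0, 0, 0.5], 4.6], [[0, 0, 0], [0, 0, 1], 4.6], [[0, 0, 0], [0, 0, 1], 4.6], [[0, 0, 0], [0, 0, 1], 4.6]])

```text
t: 11.2
tool_pos: [0.5443, 0.0247, 0.0435]
eef_rot: [0.507, 3.1, 0.0]
wrist_force: [0.7, 0.1, 1.0]
finger_gap: 0.046
grasp_force: 0.0
```

```bash
python3 go.py .012 0 .04; python3 lock.py; python3 look.py keys
```

```text
t 11.2 turn [0.02 0.04 0.  ] shift cm [ 0.16 -0.07  0.35] unitpos mm [13.6  0.7 43.5] F [0.67 0.1  0.97] gap 0.046
scene lock 0.42 [297. 226.] [-37.6  19.3  48.5]
top lock 0.41 [316. 287.] [-42.3  25.6  48.5]
```

View pics/keys.png

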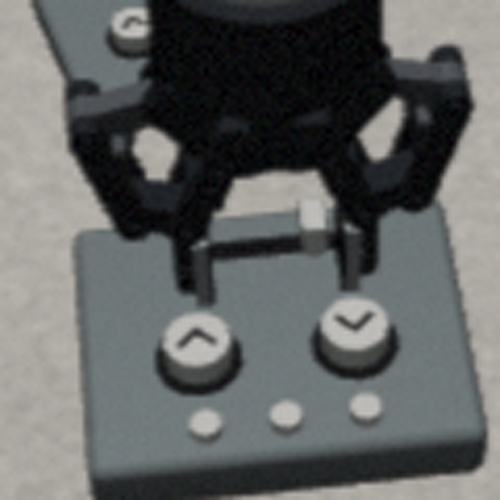

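The tab is at the unlocked end, scene pixel (297,226) where I expected it. The fingertips, crop (197,300) and (360,295), are above the two keys (197,335) and (354,320). Down now.

Request:
step_arm(series=[[[0, 0, 0], [0.1, 0, 1], 4.6], [[0, 0, 0], [0.1, 0, 2], 4.6], [[0, 0, 0], [0.1, 0, 2.6], 4.6], [[0, 0, 0], [0.1, 0, 2.6], 4.6], [[0, 0, 0], [0.1, 0, 2.6], 4.6]])

```text
t: 11.87
tool_pos: [0.542, 0.0251, 0.0157]
eef_rot: [-0.507, -3.098, 0.0]
wrist_force: [0.0, 0.3, 0.1]
finger_gap: 0.0461
grasp_force: 0.0
```

Request:
step_arm(series=[[[0, 0, 0], [0, 0, 0.2], 4.6], [[0, 0, 0], [0, 0, 0.4], 4.6], [[0, 0, 0], [0, 0, 0.4], 4.6], [[0, 0, 0], [0, 0, 0.4], 4.6]])

```text
t: 12.2
tool_pos: [0.5431, 0.0251, 0.0131]
eef_rot: [0.507, 3.1, 0.0]
wrist_force: [-0.8, 0.1, -0.1]
finger_gap: 0.0459
grasp_force: 0.0
```

Request:
step_arm(series=[[[0, 0, 0], [0, 0, 0.2], 4.6], [[0, 0, 0], [0, 0, 0.2], 4.6], [[0, 0, 0], [0, 0, 0.2], 4.6]])

```text
t: 12.45
tool_pos: [0.543, 0.025, 0.011]
eef_rot: [-0.507, -3.1, -0.0]
wrist_force: [0.3, -0.3, -0.2]
finger_gap: 0.046
grasp_force: 0.0
```

```bash
python3 go.py .012 0 .0; python3 -c "
from station import env
print(env.observe()['torque'].round(3))"
```

```text
t 12.45 turn [ 0.01 -0.    0.  ] shift cm [ 0.02 -0.06  1.1 ] unitpos mm [12.2  0.6 11. ] F [ 0.25 -0.31 -0.17] gap 0.046
[ 0.008  0.002 -0.052]
```

Request:
step_arm(series=[[[0, 0, 0], [0, 0, 0.2], 4.6], [[0, 0, 0], [0, 0, 0.2], 4.6], [[0, 0, 0], [0, 0, 0.2], 4.6]])

```text
t: 12.7
tool_pos: [0.5433, 0.025, 0.0095]
eef_rot: [0.507, 3.1, 0.0]
wrist_force: [-0.1, -0.0, 3.2]
finger_gap: 0.0461
grasp_force: 1.4
```

Request:
step_arm(series=[[[0, 0, 0], [0, 0, 0.1], 4.6], [[0, 0, 0], [0, 0, 0.1], 4.6], [[0, 0, 0], [0, 0, 0.1], 4.6]])

```text
t: 12.95
tool_pos: [0.5433, 0.025, 0.0084]
eef_rot: [0.507, 3.099, 0.0]
wrist_force: [-1.2, 0.4, 3.9]
finger_gap: 0.0458
grasp_force: 1.9
```

Request:
step_arm(series=[[[0, 0, 0], [0, 0, 0.1], 4.6], [[0, 0, 0], [0, 0, 0.1], 4.6], [[0, 0, 0], [0, 0, 0.1], 4.6]])

```text
t: 13.2
tool_pos: [0.5433, 0.025, 0.0074]
eef_rot: [0.507, 3.1, 0.0]
wrist_force: [-0.9, 0.4, 4.9]
finger_gap: 0.0461
grasp_force: 2.4
```

Request:
step_arm(series=[[[0, 0, 0], [0, 0, 0.1], 4.6], [[0, 0, 0], [0, 0, 0.1], 4.6], [[0, 0, 0], [0, 0, 0.1], 4.6]])

```text
t: 13.45
tool_pos: [0.5433, 0.025, 0.0065]
eef_rot: [0.507, 3.1, 0.0]
wrist_force: [-0.2, 0.6, 6.5]
finger_gap: 0.0464
grasp_force: 2.9
```

Force starts at 2.4 N and rises 0.95 N/mm, which is what two keys together should give. I'll press down to the stop.

Request:
step_arm(series=[[[0, 0, 0], [0, 0, 0.1], 4.6], [[0, 0, 0], [0, 0, 0.2], 4.6], [[0, 0, 0], [0, 0, 0.3], 4.6], [[0, 0, 0], [0, 0, 0.3], 4.6], [[0, 0, 0], [0, 0, 0.3], 4.6]])

```text
t: 13.87
tool_pos: [0.5433, 0.025, 0.0043]
eef_rot: [0.507, 3.099, 0.0]
wrist_force: [-2.6, 0.9, 9.8]
finger_gap: 0.046
grasp_force: 4.8
```

Request:
step_arm(series=[[[0, 0, 0], [0, 0, 0.1], 4.6], [[0, 0, 0], [0, 0, 0.1], 4.6], [[0, 0, 0], [0, 0, 0.1], 4.6]])

```text
t: 14.12
tool_pos: [0.5434, 0.025, 0.0043]
eef_rot: [0.507, 3.099, 0.0]
wrist_force: [-4.4, 0.8, 14.4]
finger_gap: 0.046
grasp_force: 6.9
```

```bash
python3 go.py .012 0 .0; python3 -c "
from station import env
o=env.observe();print(o['torque'].round(3))"
```

```text
t 14.12 turn [0.02 0.06 0.01] shift cm [ 0.06 -0.07  0.43] unitpos mm [12.6  0.7  4.3] F [-4.43  0.82 14.38] gap 0.046
[0.036 0.805 0.017]
```

Both keys are at their stops: 14 N, 6 mm of travel, no further motion. I'm holding now.

Request:
step_arm(series=[[[0, 0, 0], [0, 0, 0], 4.6], [[0, 0, 0], [0, 0, 0], 4.6], [[0, 0, 0], [0, 0, 0], 4.6], [[0, 0, 0], [0, 0, 0], 4.6], [[0, 0, 0], [0, 0, 0], 4.6]])

```text
t: 14.53
tool_pos: [0.5434, 0.0251, 0.0043]
eef_rot: [0.507, 3.099, 0.0]
wrist_force: [-4.6, -0.2, 13.4]
finger_gap: 0.0458
grasp_force: 6.9
```

Request:
step_arm(series=[[[0, 0, 0], [0, 0, 0], 4.6], [[0, 0, 0], [0, 0, 0], 4.6], [[0, 0, 0], [0, 0, 0], 4.6], [[0, 0, 0], [0, 0, 0], 4.6], [[0, 0, 0], [0, 0, 0], 4.6]])

```text
t: 14.95
tool_pos: [0.5434, 0.025, 0.0043]
eef_rot: [0.507, 3.099, 0.0]
wrist_force: [-4.9, 0.3, 14.4]
finger_gap: 0.0462
grasp_force: 6.9
```

Request:
step_arm(series=[[[0, 0, 0], [0, 0, 0], 4.6], [[0, 0, 0], [0, 0, 0], 4.6], [[0, 0, 0], [0, 0, 0], 4.6], [[0, 0, 0], [0, 0, 0], 4.6], [[0, 0, 0], [0, 0, 0], 4.6]])

```text
t: 15.37
tool_pos: [0.5434, 0.025, 0.0043]
eef_rot: [0.507, 3.099, 0.0]
wrist_force: [-4.9, 0.8, 14.1]
finger_gap: 0.0463
grasp_force: 6.9
```

Request:
step_arm(series=[[[0, 0, 0], [0, 0, 0], 4.6], [[0, 0, 0], [0, 0, 0], 4.6], [[0, 0, 0], [0, 0, 0], 4.6], [[0, 0, 0], [0, 0, 0], 4.6], [[0, 0, 0], [0, 0, 0], 4.6]])

```text
t: 15.78
tool_pos: [0.5434, 0.025, 0.0043]
eef_rot: [0.507, 3.099, 0.0]
wrist_force: [-5.0, 0.3, 13.1]
finger_gap: 0.0456
grasp_force: 6.9
```

Request:
step_arm(series=[[[0, 0, 0], [0, 0, 0], 4.6], [[0, 0, 0], [0, 0, 0], 4.6], [[0, 0, 0], [0, 0, 0], 4.6], [[0, 0, 0], [0, 0, 0], 4.6], [[0, 0, 0], [0, 0, 0], 4.6]])

```text
t: 16.2
tool_pos: [0.5433, 0.025, 0.0043]
eef_rot: [0.507, 3.099, 0.0]
wrist_force: [-4.9, 1.1, 14.7]
finger_gap: 0.0459
grasp_force: 6.9
```

Request:
step_arm(series=[[[0, 0, 0], [0, 0, 0], 4.6], [[0, 0, 0], [0, 0, 0], 4.6], [[0, 0, 0], [0, 0, 0], 4.6], [[0, 0, 0], [0, 0, 0], 4.6], [[0, 0, 0], [0, 0, 0], 4.6]])

```text
t: 16.62
tool_pos: [0.5434, 0.0251, 0.0043]
eef_rot: [0.507, 3.099, 0.0]
wrist_force: [-5.2, 0.5, 13.5]
finger_gap: 0.046
grasp_force: 6.9
```

Request:
step_arm(series=[[[0, 0, 0], [0, 0, 0], 4.6], [[0, 0, 0], [0, 0, 0], 4.6], [[0, 0, 0], [0, 0, 0], 4.6], [[0, 0, 0], [0, 0, 0], 4.6], [[0, 0, 0], [0, 0, 0], 4.6]])

```text
t: 17.03
tool_pos: [0.5434, 0.025, 0.0043]
eef_rot: [0.507, 3.099, 0.0]
wrist_force: [-5.0, -0.1, 13.7]
finger_gap: 0.0461
grasp_force: 6.9
```

Request:
step_arm(series=[[[0, 0, 0], [0, 0, 0], 4.6], [[0, 0, 0], [0, 0, 0], 4.6], [[0, 0, 0], [0, 0, 0], 4.6], [[0, 0, 0], [0, 0, 0], 4.6], [[0, 0, 0], [0, 0, 0], 4.6]])

```text
t: 17.45
tool_pos: [0.5434, 0.025, 0.0043]
eef_rot: [0.507, 3.099, 0.0]
wrist_force: [-4.4, 1.1, 13.6]
finger_gap: 0.0461
grasp_force: 6.9
```

```bash
python3 go.py .012 0 .1
```

```text
t 17.45 turn [0.02 0.06 0.01] shift cm [ 0.05 -0.07 -9.57] unitpos mm [12.6  0.7  4.3] F [-4.37  1.11 13.59] gap 0.0461
```

Held for over 3 s. I'll release straight up.

Request:
step_arm(series=[[[0, 0, 0], [0, 0, -0.4], 4.6], [[0, 0, 0], [0, 0, -0.8], 4.6], [[0, 0, 0], [0, 0, -1.4], 4.6], [[0, 0, 0], [0, 0, -3], 4.6], [[0, 0, 0], [0, 0, -5], 4.6]])

```text
t: 17.87
tool_pos: [0.5407, 0.0251, 0.0496]
eef_rot: [-0.507, -3.094, 0.001]
wrist_force: [0.8, 0.8, -0.3]
finger_gap: 0.0462
grasp_force: 0.0
```

Request:
step_arm(series=[[[0, 0, 0], [0, 0, -4], 4.6], [[0, 0, 0], [0, 0, -7], 4.6], [[0, 0, 0], [0, 0, -7], 4.6], [[0, 0, 0], [0, 0, -7], 4.6], [[0, 0, 0], [0, 0, -7], 4.6]])

```text
t: 18.28
tool_pos: [0.5422, 0.0251, 0.1208]
eef_rot: [-0.507, -3.098, 0.0]
wrist_force: [0.2, -0.6, 0.0]
finger_gap: 0.046
grasp_force: 0.0
```

```bash
python3 go.py .012 0 .1; python3 lock.py; python3 look.py final
```

```text
t 18.28 turn [-0.03 -0.11  0.  ] shift cm [-0.05 -0.03  2.08] unitpos mm [ 11.5   0.4 120.8] F [ 0.2  -0.63  0.03] gap 0.046
scene lock 0.43 [299. 225.] [-40.2  21.9  48.5]
top lock 0.39 [317. 286.] [-39.8  23.8  48.5]
```

View pics/final.png

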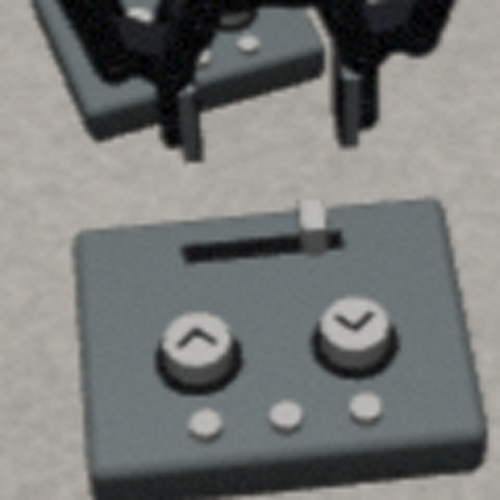

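The tab is at the unlocked end, crop (313,225). Both keys (197,338) and (354,325) are up, and the gripper is clear of everything.

```bash
python3 -c "
from station import env
print(env.close_job())"
```

```text
the job is handed in; nothing more can be done
None
```

The job is handed in, with no verdict returned: the lock tab was pushed to its stop, both big keys were held fully down together for over 3 s and came up again, and the arm ended clear of the unit.

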